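Make up the starter kit and the fan kit

TASK

Make up the two repair kits from the parts on the bench. In the tray with two wells put the contactor, upright, in the large well and the longer fuse in the slot; in the tray with three wells put the fan flat in the large well, the standoff upright in the small middle well and the shorter fuse in the slot. Each part goes in the middle of its well, flat on the floor, fuses lying along their slots; leave the terminal strip and the capacitor where they lie.

Things in the scene. Friction and masses are not known exactly. Their poses are not given: they have to be found in the camera images.
- two_well_tray: Fixed light grey plastic tray with dark well floors, 96 (x) x 220 (y) x 8 mm high, white strip on its front edge; origin: centre of its underside, z up. Floor 2 mm thick; all walls and shoulders end 8 mm above the bench. TWO wells, centres at x = 0: a slot 117 (y) x 50 (x) mm at y = -48.5 mm and a large well 94 x 90 mm at y = +60 mm. Left or right place, turned a little.
- three_well_tray: Fixed light grey plastic tray with dark well floors, 96 (x) x 220 (y) x 8 mm high, white strip on its front edge; origin: centre of its underside, z up. Floor 2 mm thick; all walls and shoulders end 8 mm above the bench. THREE wells, centres at x = 0: a slot 76 (y) x 50 (x) mm at y = -69 mm, a small middle well 54 x 60 mm at y = -1 mm, a large well 78 x 90 mm at y = +68 mm. In the other place.
- long_fuse_mid (a point): Long cartridge fuse, off-white cylinder with metal-grey caps, lying: 76 mm long (its y) and 22 mm high; 20 to 22 mm wide (its x). Point at its centre, 11 mm above what it lies on; z up.
- short_fuse_mid (a point): Short cartridge fuse, same look, 58 mm long (its y), 20 mm high, 18 to 20 mm wide (its x). Point at its centre, 10 mm above what it lies on; z up.
- contactor_mid (a point): Contactor: cream block with a stepped top and a small black slide on it, standing; base 62 (its x) x 44 (its y) mm and 50 mm high, the upper step 40 x 44 mm reaching 66 mm; 44 mm wide across y at all heights. Point on its centre line 33 mm above its underside; z up.
- standoff_mid (a point): Standoff insulator: ribbed dark red upright cylinder, 38 mm diameter, 40 mm high. Point at its centre, 20 mm above its underside; z up.
- fan_mid (a point): Small black square cooling fan lying flat, 60 x 60 mm (x, y), 25 mm high. Point at its centre, 12.5 mm above its underside; z up.
- terminal_strip_mid (a point): Cream six-way terminal strip, 84 (its y) x 22 x 18 mm, loose, lying near the front edge; not wanted in a kit. Point at its centre 8 mm up.
- capacitor_mid (a point): Yellow film capacitor with wire ends, body 50 (its y) x 22 x 25 mm, loose, lying near the front edge; not wanted in a kit. Point 12.5 mm up.
Things that resemble listed ones, but are neither listed nor needed, are in the scene too. What is shaped like the part that bears contactor_mid but yellow is not meant.

How it is judged (in metres and radians):
At the end, for the whole second after the job is handed in: Each of the five parts is at rest flat in its own well: centre within 14 mm of the well centre along each tray axis, height within 4 mm of resting on the floor, tilt under 0.15 rad, fuses within 0.3 rad of the slot; terminal strip and capacitor within 15 mm of their start (x of long_fuse_mid in the frame of two_well_tray between -0.014 and 0.014 m and y of long_fuse_mid in the frame of two_well_tray between -0.0625 and -0.0345 m and z of long_fuse_mid in the frame of two_well_tray between 0.009 and 0.017 m and angle between each of long_fuse_mid, contactor_mid, short_fuse_mid, standoff_mid, fan_mid's own z axis and vertical below 0.15 rad and angle between the y axis of long_fuse_mid and the y axis of two_well_tray, either way round below 0.3 rad and linear speed of each of long_fuse, contactor, short_fuse, standoff, fan below 0.02 m/s and x of contactor_mid in the frame of two_well_tray between -0.014 and 0.014 m and y of contactor_mid in the frame of two_well_tray between 0.046 and 0.074 m and z of contactor_mid in the frame of two_well_tray between 0.031 and 0.039 m and x of short_fuse_mid in the frame of three_well_tray between -0.014 and 0.014 m and y of short_fuse_mid in the frame of three_well_tray between -0.083 and -0.055 m and z of short_fuse_mid in the frame of three_well_tray between 0.008 and 0.016 m and angle between the y axis of short_fuse_mid and the y axis of three_well_tray, either way round below 0.3 rad and x of standoff_mid in the frame of three_well_tray between -0.014 and 0.014 m and y of standoff_mid in the frame of three_well_tray between -0.015 and 0.013 m and z of standoff_mid in the frame of three_well_tray between 0.018 and 0.026 m and x of fan_mid in the frame of three_well_tray between -0.014 and 0.014 m and y of fan_mid in the frame of three_well_tray between 0.054 and 0.082 m and z of fan_mid in the frame of three_well_tray between 0.0105 and 0.0185 m and distance of each of terminal_strip_mid, capacitor_mid from where it was at the start of the episode below 0.015 m); the robot touches nothing.
It fails at once if the terminal strip is pushed away or carried off (distance of terminal_strip_mid from where it was at the start of the episode above 0.02 m).
It fails at once if the capacitor is pushed away or carried off (distance of capacitor_mid from where it was at the start of the episode above 0.02 m).
It also fails if it takes over 128 s, if anything falls off the work surface, if the arm or the gripper's body presses on something with over 40 N, if the wrist force passes 120 N, or if a joint passes its speed limit or range.

ROBOT

A 6-joint arm with a two-finger parallel gripper is mounted at the origin on a cart in front of the work surface, level with it; the furniture and walls round the work are solid. World frame = base frame: x ahead of the robot, y to its left, z up, the work surface at z = 0. Lengths are in mm, angles in degrees, forces in N, time in s.
With the tool pointing down it reaches from about 400 to 825 mm from the base axis. Payload 7 kg.
Tool frame: the origin (TCP) lies where the fingers leave the gripper's body, on its centre line; the fingertips stand 66 mm ahead of it and the grasp point (between the pads) lies 47 mm ahead of it; z points along the fingers, y is the line along which they close (so a half turn about z gives the same grasp; the last joint's range is limited). The gripper opens to 88 mm and grips with 3 to 60 N. Pads are 19 mm wide; open, the fingers measure 130 mm over their backs; the gripper's body (78 mm by 193 mm) begins 47 mm behind the grasp point.
Start: joints at [86.981, 20.546, 0.682, 0, -70.136, -16.507], TCP at [225.621, 636.153, 292.161] pointing down, gripper open.
Joint ranges: [-176.03, 176.03], [-82.01, 121.73], [-58.28, 71.71], [-173.87, 95.51], [-174.79, -0.11], [-173.66, 173.66]. Speed limits (degrees/s): [136.94, 136.94, 172.46, 180, 180, 180].

INTERFACE

Orientations are given as a 3x3 rotation matrix whose columns are the frame's x, y, z axes.
In Python, from bench import * gives the robot as it stands. Calls block until the motion is done:
- move_pose(position, orientation): joint-space move of the TCP to a pose.
- move_straight(position, ori=None, velocity=150): straight line of the TCP; ori=None keeps the orientation; velocity is the mean speed in mm/s.
- goto_joints(angles): joint-space move.
- open_gripper() and close(newtons=None): open the fingers fully, or close them until they stop; newtons is the grip in N (None keeps the last).
- wait(seconds).
- solve_ik(position, orientation): joint angles nearest the present ones, or None.
- observe(): the state.
- snapshot(name): name is "scene" or "top"; returns the picture (400x640x3 uint8, red, green, blue); there is no depth.
- get_calibration(name): a dict with "camera_matrix" (3x3 intrinsics, pixels), "view" (4x4, takes a point from world to camera coordinates). Camera axes: x right, y down, z forward; pixel columns grow to the right and rows downward; lengths in mm; the calibration is good to about 2 mm. A picture is of the moment at which its call begins. get_calibration takes no time and is no camera call.
A pose or a line that the arm cannot do raises MotionError and nothing moves.
- close_job(): hands the job in; it is judged then, once.
Trained networks look in the newest picture that a camera, given by its name, has taken for a name from the list of things; names that differ only in an ending like _2 or _b are one class to them, and where a whole thing is asked for, a point or a joint stands for the part that bears it (a point fixed in the world has none). Each returns a list of dicts, best first, with "confidence" (0 to 1); they miss things now and then, are a little off and sometimes report something else, mostly with a low value. They report only what shows in the picture. A call takes as long as a camera call. They do not tell look-alikes from the thing itself.
- find_in(label, camera): "point" ([x, y, z] in mm, in world coordinates, good to about 4 mm: the middle of the surface that is visible of it).
The state is a dict: "time": time; "qpos": joint angles; "joint_vel": joint speeds; "joint_efforts": joint torques, N m; "ee_pos": TCP position; "ee_rot": TCP orientation; "force": force on the tool from outside, world axes, zero at the start; "ft_torque": the same for the moment, N m; "grip_width": finger opening in mm; "gripper_force": force on a finger pad.
Only numpy, scipy, OpenCV 4.12 (cv2) and the standard library are available. Lean on these libraries where they do the work, as an engineer would, in place of code of your own. Each camera call takes 0.05 s, during which the arm holds its last target. There are 200 camera calls.

## Working session

There is one attempt and no reset: what is moved stays moved. The work goes in short steps, each a Python script; the robot and the scene stay as the last script left them, time stands still between calls to the robot, and variables do not carry over. Pictures are saved under pics/ and viewed, at most 14 in all, crops included, and the job is handed in when it is done.

```bash
mkdir -p pics
python3 - <<'E'
from bench import *
import cv2,numpy as np
np.set_printoptions(precision=1,suppress=True)
for c in ["top","scene"]:
    im=snapshot(c); cv2.imwrite(f"pics/{c}0.png",im[:,:,::-1])
    k=get_calibration(c); print(c,k["camera_matrix"].tolist(),np.round(k["view"],3).tolist())
    for n in ["two_well_tray","three_well_tray","long_fuse_mid","short_fuse_mid","contactor_mid","standoff_mid","fan_mid","terminal_strip_mid","capacitor_mid"]:
        print(n,[(np.round(d["point"]).tolist(),round(d["confidence"],2)) for d in find_in(n,c)])
s=observe();print(s["time"],s["ee_rot"],s["grip_width"])
E
```

```text
top [[436.4165856258846, 0.0, 320.15605449497144], [0.0, 436.4165856258846, 196.3140904944972], [0.0, 0.0, 1.0]] [[-0.005, -1.0, -0.014, 18.428], [-0.988, 0.007, -0.157, 567.342], [0.157, 0.013, -0.987, 1145.269], [0.0, 0.0, 0.0, 1.0]]
two_well_tray [([655.0, -134.0, 3.0], 0.97)]
three_well_tray [([634.0, 119.0, 6.0], 0.97)]
long_fuse_mid [([453.0, 7.0, 22.0], 0.77)]
short_fuse_mid [([460.0, -107.0, 16.0], 0.68)]
contactor_mid [([454.0, 106.0, 64.0], 0.97), ([769.0, -31.0, 60.0], 0.79)]
standoff_mid [([448.0, -211.0, 40.0], 0.54)]
fan_mid [([458.0, 216.0, 26.0], 0.77)]
terminal_strip_mid [([342.0, 228.0, 17.0], 0.64)]
capacitor_mid [([344.0, -199.0, 20.0], 0.7)]
scene [[514.9016240664853, 0.0, 320.632915356651], [0.0, 514.9016240664853, 196.78909365900068], [0.0, 0.0, 1.0]] [[0.584, -0.812, -0.0, -314.742], [-0.388, -0.279, -0.878, 281.045], [0.713, 0.513, -0.478, 902.273], [0.0, 0.0, 0.0, 1.0]]
two_well_tray [([654.0, -89.0, 0.0], 0.78)]
three_well_tray [([635.0, 114.0, 4.0], 0.96)]
long_fuse_mid []
short_fuse_mid [([454.0, -107.0, 19.0], 0.77)]
contactor_mid [([761.0, -37.0, 38.0], 0.96), ([441.0, 95.0, 44.0], 0.71)]
standoff_mid []
fan_mid [([457.0, 209.0, 18.0], 0.96)]
terminal_strip_mid [([339.0, 217.0, 16.0], 0.51)]
capacitor_mid [([339.0, -199.0, 21.0], 0.67)]
1.0 [[ 0.9 -0.3 -0. ]
 [-0.3 -0.9 -0. ]
 [-0.   0.  -1. ]] 87.67204296622693
```

View pics/top0.png

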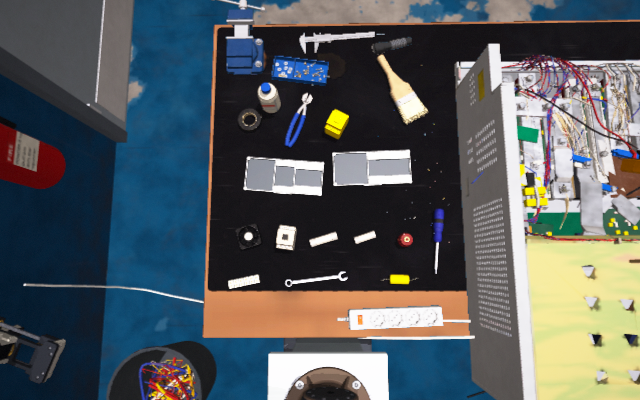

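View pics/scene0.png

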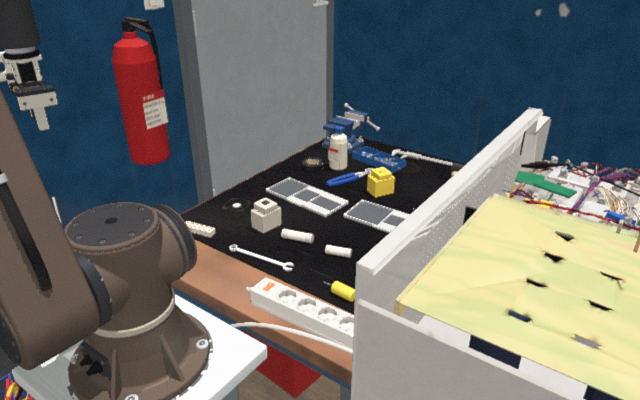

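The top view shows the three-well tray at (284,175), the two-well tray at (372,168), the fan at (248,237), a cream contactor at (287,237), the long fuse at (324,239), the short fuse at (365,237) and the standoff at (406,240). There are two contactor candidates: cream (287,237) and yellow (337,123). The cream one fits the description. I'll confirm it in an enlarged crop.

```bash
cat > h.py <<'E'
import numpy as np,cv2
from bench import *
np.set_printoptions(precision=1,suppress=True)
def cal(c):
    k=get_calibration(c); return np.array(k["camera_matrix"]),np.array(k["view"])
def ray(px,z,c="top"):
    "pixels Nx2 -> world xy on plane z"
    K,V=cal(c); px=np.atleast_2d(np.asarray(px,float)); R,t=V[:3,:3],V[:3,3]
    o=-R.T@t; d=np.c_[px,np.ones(len(px))]@np.linalg.inv(K).T@R
    return (o+d*((z-o[2])/d[:,2])[:,None])[:,:2]
def proj(P,c="top"):
    K,V=cal(c); q=(np.atleast_2d(P)@V[:3,:3].T+V[:3,3])@K.T; return q[:,:2]/q[:,2:]
def blob(im,x0,y0,x1,y1,mask):
    "largest blob of mask in window, contour in px"
    m=np.zeros(im.shape[:2],np.uint8); m[y0:y1,x0:x1]=mask[y0:y1,x0:x1]
    c,_=cv2.findContours(m,cv2.RETR_EXTERNAL,cv2.CHAIN_APPROX_NONE)
    return max(c,key=len)[:,0,:]
def rect(im,win,mask,z):
    b=blob(im,*win,mask); w=ray(b,z).astype(np.float32)
    return cv2.minAreaRect(w)
E
python3 - <<'E'
from h import *
im=cv2.imread("pics/top0.png")
cv2.imwrite("pics/crop0.png",cv2.resize(im[105:295,225:455],None,fx=3.4,fy=3.1,interpolation=cv2.INTER_CUBIC))
g=im.max(2); br=(g>110).astype(np.uint8); sat=((im[:,:,2].astype(int)-im[:,:,0])>50).astype(np.uint8)
for n,w,m,z in [("three",(235,148,328,205),g>70,8),("two",(328,140,420,195),g>70,8),("contactor",(270,220,302,255),g>110,60),("long",(303,225,345,252),g>90,11),("short",(350,225,380,250),g>90,10),("standoff",(393,228,418,252),g>60,40),("cap",(385,270,415,290),sat,15),("strip",(220,270,265,292),g>110,15)]:
    print(n,rect(im,w,np.asarray(m).astype(np.uint8),z), blob(im,*w,np.asarray(m).astype(np.uint8)).mean(0))
f=im[222:252,233:266].max(2); print(f[::2])
E
```

```text
three ((633.0941162109375, 119.4464111328125), (224.10244750976562, 101.84113311767578), 85.41503143310547) [283.7 175.6]
two ((654.9800415039062, -130.70651245117188), (101.4153060913086, 223.4479217529297), 1.633859395980835) [371.5 167.4]
contactor ((456.8246154785156, 108.49827575683594), (48.21223449707031, 62.69820785522461), 82.650634765625) [285.4 237.1]
long ((453.61016845703125, 8.004337310791016), (22.67649269104004, 78.05032348632812), 16.555177688598633) [323.2 238.9]
short ((458.83343505859375, -106.34181213378906), (20.112789154052734, 60.6866569519043), 19.00035858154297) [364.7 236.8]
standoff ((449.8015441894531, -213.03585815429688), (35.49321746826172, 38.511634826660156), 43.75654983520508) [405.2 239.3]
cap ((344.3744812011719, -198.26730346679688), (51.354331970214844, 26.836082458496094), 88.3031234741211) [399.1 278.8]
strip ((313.7916564941406, 228.69041442871094), (119.55665588378906, 2.8118491172790527e-05), 89.78595733642578) [242. 291.]
[[ 26  27  23  25  24  25  24  24  25  24  23  23  23  24  23  25  24  23
   24  23  23  26  26  25  25  26  25  27  25
[... 1236 characters left out ...]
9  25  25  25]
 [ 26  24  24  23  20  30  41  24  21  26  29  28  26  18  28  28  23  24
   25  22  32  45  37  44  48  49  52  48  25  18  23  23  23]
 [ 26  22  24  23  25  20  31  48  41  22  17  20  21  28  36  33  30  30
   25  18  27  38  50  59  71  46  22  12  16  19  28  24  25]
 [ 24  23  26  21  25  21  37  55  48  52  53  50  36  29  25  23  37  43
   35  37  16  14  13  16  18  17  20  26  22  23  23  26  25]
 [ 24  25  24  24  24  25  21  32  54  57  66  64  43  21  14  13  16  18
   18  16  17  25  25  24  24  23  24  24  23  25  27  26  25]
 [ 23  23  24  25  25  26  24  20  16  18  19  18  20  19  24  24  25  24
   24  25  24  24  24  25  23  23  24  24  25  23  24  25  26]]
```

View pics/crop0.png

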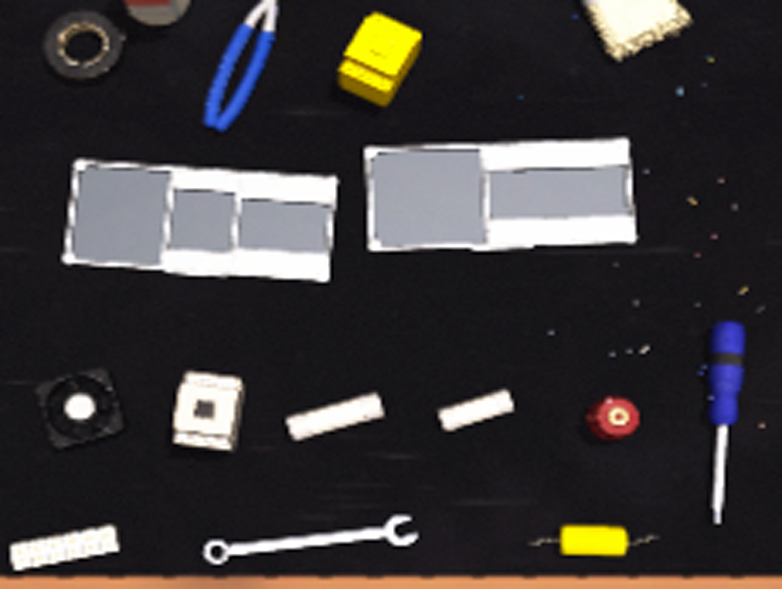

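The crop confirms it: the contactor at crop (207,410) is cream with a black slide, and the block at (380,57) is the yellow look-alike. The large wells lie on the +y side of both trays. The fuse lengths match the names, 78 mm and 61 mm measured. I'll start with the long fuse.

```bash
cat >> h.py <<'E'
TR={"two":(655,-131.5,1.6),"three":(633.5,119.3,-4.6)}
def well(t,y):
    X,Y,a=TR[t]; a=np.radians(a); return X-np.sin(a)*y, Y+np.cos(a)*y
def rot(deg):
    a=np.radians(deg); c,s=np.cos(a),np.sin(a)
    return np.array([[-s,c,0],[c,s,0],[0,0,-1.]]).T.reshape(3,3).T.T if 0 else np.column_stack([[-s,c,0],[c,s,0],[0,0,-1]])*np.array([1,1,1])
def go(x,y,deg,tip):
    "joint move, finger closing axis at deg (mod 180), nearest usable half turn"
    q0=np.array(observe()["qpos"]); best=None
    for d in (deg,deg+180):
        q=solve_ik([x,y,tip+66],rot(d))
        if q is not None:
            k=np.abs(np.array(q)-q0).max()
            if best is None or k<best[0]: best=(k,d)
    move_pose([x,y,tip+66],rot(best[1]))
def pick(x,y,deg,tip,n,hover=120):
    go(x,y,deg,hover); move_straight([x,y,tip+66+25],velocity=200); move_straight([x,y,tip+66],velocity=60)
    close(n); w=observe()["grip_width"]
    move_straight([x,y,hover+66],velocity=200); s=observe()
    print("grip",w,s["grip_width"],s["gripper_force"],s["force"],s["time"]); return s["grip_width"]
def place(t,wy,deg,tip,hover=120):
    x,y=well(t,wy); go(x,y,deg+TR[t][2],hover)
    move_straight([x,y,tip+66+25],velocity=200); move_straight([x,y,tip+66],velocity=50)
    print("down",observe()["force"]); open_gripper(); wait(.2)
    move_straight([x,y,hover+66],velocity=200); print("t",observe()["time"])
E
python3 - <<'E'
import re
s=open('h.py').read()
i=s.index("    return np.array([[-s"); j=s.index("\n",i)
s=s[:i]+"    return np.column_stack([[-s,c,0],[c,s,0],[0,0,-1.]])"+s[j:]
open('h.py','w').write(s)
E
python3 - <<'E'
from h import *
R=rot(20); print(np.linalg.det(R))
print("fan",ray([[248.5,236.6]],25),"bottle",ray([[268,97]],60))
w=pick(453.5,7.5,16.5,5.5,20)
if w>15: place("two",-48.5,0,10)
E
```

```text
1.0
fan [[460.2 212.4]] bottle [[847.5 159.7]]
grip 20.0698438229613 19.476377125264587 20.000003278255463 [-0.5  0.4 -1.3] 6.375
down [-0.4 -0.  -0.8]
t 10.7667
```

Run:
```python
from h import *
w=pick(455,107,90-7,21,30,hover=130)
if w>35: place("two",60,90,23.5,hover=130)
im=snapshot("top"); cv2.imwrite("pics/top1.png",cv2.resize(im[105:295,225:455,::-1],None,fx=3.4,fy=3.1,interpolation=cv2.INTER_CUBIC))
```

```text
grip 44.81892012042638 45.354461649851096 29.963256418704987 [ 0.5 -0.  -5.4] 14.6667
down [-0.1 -0.4 -4. ]
t 18.6833
```

View pics/top1.png

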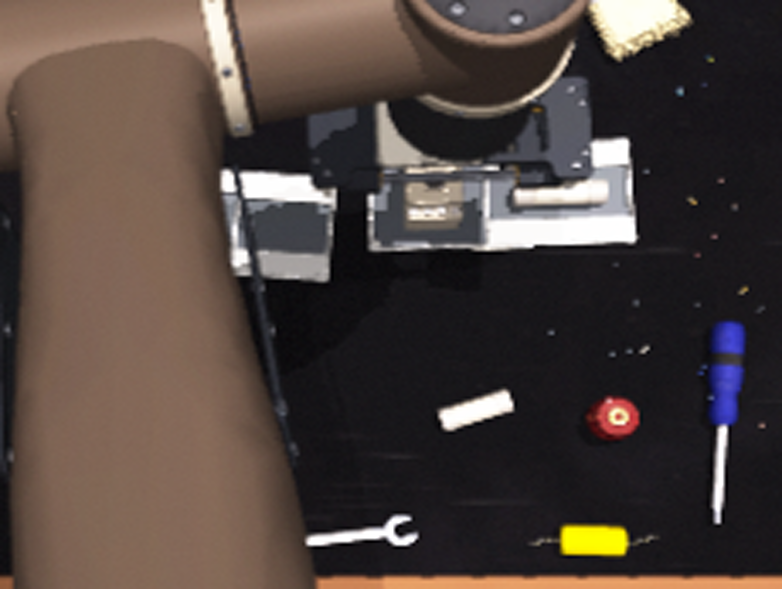

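The picture shows the long fuse in its slot at crop (560,193) and the contactor standing in the large well at about (433,205), partly hidden by the gripper. Next is the fan, then the standoff and the short fuse.

Run:
```python
from h import *
w=pick(459,213.5,9,7,25)
if w>50:
    place("three",68,0,9.5)
    w=pick(449,-212,0,10,20)
    if w>30: place("three",-1,0,12.5)
im=snapshot("top"); cv2.imwrite("pics/top2.png",cv2.resize(im[105:295,225:455,::-1],None,fx=3.4,fy=3.1,interpolation=cv2.INTER_CUBIC))
```

```text
grip 61.076445502465354 61.25107967092164 24.21261413488537 [ 0.1 -0.8 -1.6] 22.4667
down [-1.1  0.1  1.5]
t 26.0333
grip 37.747324696682185 37.40670158192318 19.999862909317017 [ 0.5 -0.3 -0.7] 30.8167
down [ 0.9 -0.3 -1. ]
t 35.3167
```

View pics/top2.png

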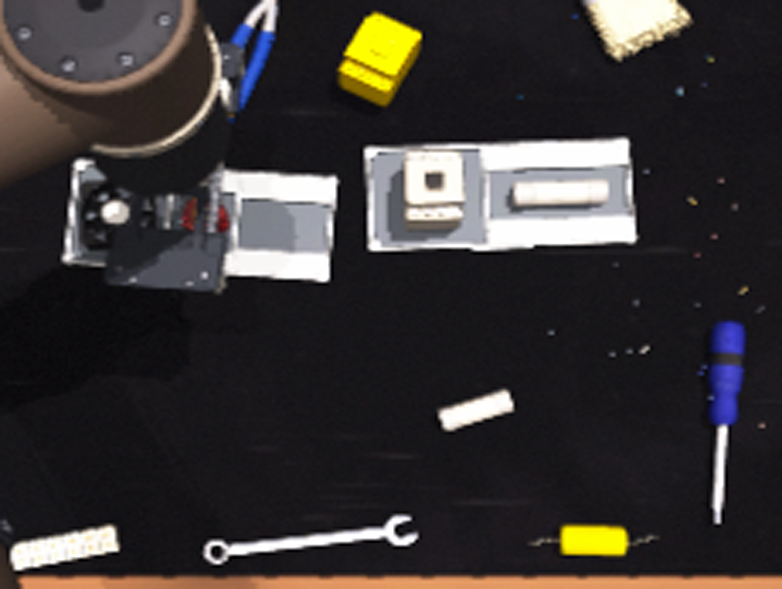

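The two-well tray is filled properly: contactor at crop (433,190), long fuse at (560,193). The fan at (115,213) and the standoff at (205,215) are in the other tray. Only the short fuse at (476,410) is left.

Run:
```python
from h import *
w=pick(459,-106.5,19,5,20)
if w>13: place("three",-69,0,9.5)
go(450,-20,0,180)
im=snapshot("top"); b=np.ascontiguousarray(im[:,:,::-1]); cv2.imwrite("pics/raw3.png",b)
for n,t,y,z in [("long_fuse_mid","two",-48.5,24),("contactor_mid","two",60,68),("short_fuse_mid","three",-69,22),("standoff_mid","three",-1,42),("fan_mid","three",68,27),("terminal_strip_mid",0,0,0),("capacitor_mid",0,0,0)]:
    print(n,[(np.round(d["point"]).tolist(),round(d["confidence"],2)) for d in find_in(n,"top")], (well(t,y),z) if t else "")
    if t: print("   expected px",proj([*well(t,y),z]))
c=b[125:215,235:425]; cv2.imwrite("pics/top3.png",cv2.resize(c,None,fx=4.2,fy=4.2,interpolation=cv2.INTER_CUBIC))
```

```text
grip 17.81647891524869 17.835448552508126 19.99724417924881 [-1.  -1.2 -1.1] 39.4583
down [-0.4  0.1 -0.5]
t 43.725
long_fuse_mid [([652.0, -185.0, 26.0], 0.45)] ((np.float64(656.354199478093), np.float64(-179.9810905794572)), 24)
   expected px [[389.8 165.7]]
contactor_mid [([644.0, -71.0, 68.0], 0.95), ([766.0, -34.0, 61.0], 0.84), ([629.0, 116.0, 39.0], 0.43)] ((np.float64(653.3247016765858), np.float64(-71.52339309757875)), 68)
   expected px [[352.  163.4]]
short_fuse_mid [([626.0, 47.0, 18.0], 0.49)] ((np.float64(627.9662742213087), np.float64(50.522257386518945)), 22)
   expected px [[307.6 176.4]]
standoff_mid [([634.0, 116.0, 39.0], 0.46)] ((np.float64(633.4198010756711), np.float64(118.30322112154376)), 42)
   expected px [[282.7 173.1]]
fan_mid [([634.0, 191.0, 26.0], 0.59)] ((np.float64(638.9535268543624), np.float64(187.0809637350248)), 27)
   expected px [[258.7 172.5]]
terminal_strip_mid [] 
capacitor_mid [([346.0, -199.0, 19.0], 0.66), ([628.0, 113.0, 41.0], 0.3)]
```

View pics/top3.png

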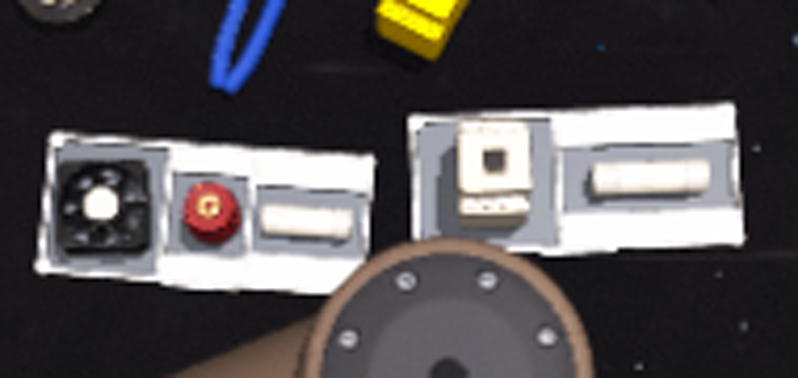

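All five parts sit centred and flat in their wells: fan at crop (103,206), standoff (210,208), short fuse (306,221), contactor (493,175) and long fuse (651,178). Each is within about 2 px (5 mm) of where it should appear. The capacitor hasn't moved. The arm hides the terminal strip now, but it was in place in the previous view and nothing has gone near it since. I'm handing in.

Run:
```python
from h import *
print(close_job())
```

```text
the job is handed in; nothing more can be done
None
```

Both kits are made up and the job is handed in: all five parts looked centred and flat in their wells in the last picture, and the robot clock read about 44 s of the 128 s after the last placement; the judge's result was not shown.

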